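Check the jar colour reader with its amber glass standard

ROBOT

A 6-joint arm with a two-finger parallel gripper is mounted at the origin on a cart in front of the work surface, level with it; the furniture and walls round the work are solid. World frame = base frame: x ahead of the robot, y to its left, z up, the work surface at z = 0. Lengths are in mm, angles in degrees, forces in N, time in s.
With the tool pointing down it reaches from about 350 to 850 mm from the base axis. Payload 8.1 kg.
Tool frame: the origin (TCP) lies between the finger pads; the fingertips stand 11 mm ahead of it and the grasp point (between the pads) lies 8 mm behind it; z points along the fingers, y is the line along which they close (so a half turn about z gives the same grasp; the last joint's range is limited). The gripper opens to 85 mm and grips with 20 to 120 N. Pads are 22 mm wide; open, the fingers measure 114 mm over their backs; the gripper's body (76 mm by 85 mm) begins 54 mm behind the grasp point. The pads swing forward as they close: fully open they stand 13 mm farther back than shut.
Start: joints at [63.461, 7.471, 85.268, -0, 87.261, -4.893], TCP at [221.305, 557.7, 242.292] pointing down, gripper open.
Joint ranges: [-169.43, 169.43], [-51.17, 129.36], [1.28, 143.12], [-76.62, 256.62], [0, 156.53], [-152.29, 152.29]. Speed limits (degrees/s): [136.94, 136.94, 159.86, 180, 180, 180].

INTERFACE

Orientations are given as [roll, pitch, yaw] about the fixed x, y, z axes, in that order (R = Rz(yaw) Ry(pitch) Rx(roll)).
In Python, from bench import r, snapshot, get_calibration gives the robot as it stands.
- The arm moves only by the tool step_arm, never from a script. Its argument "rows" is a list of rows, each a list of 2 entries, a list of its own where there are three numbers: the shift along the tool's x, y, z in mm, then the turn about the tool's z in degrees. In form: [[[tx, ty, tz], yaw], ...]. A call has 1 to 12 rows; each row is the pose to reach, as a shift and turn from the pose commanded when the call began, along the tool's axes at that moment; what a row does not reach only later rows make up. A row lasts 1/10 s, in which the tool goes at most 50 mm and 8.59 degrees, less where a joint would pass 70% of its speed; a pose out of reach is approached as far as the arm can. A call with a gripper value outside its range is refused whole. "fingers" is the opening, from 0 (shut) to 1 (fully open), set as the call begins (left out, the last holds). The fingers move at their own pace and stop on an object; "squeeze" is the grip in N (left out, the last holds). Time passes only in rows, so rows that repeat a pose let the fingers close. It gives the time, the measured TCP pose, the force, the opening and the grip force at its end, in the units of the state.
- r.sense(): the state, without advancing time (a new reading comes with each control period).
- snapshot(name): name is "scene" or "top" or "wrist"; returns the picture (480x640x3 uint8, blue, green, red); there is no depth.
- get_calibration(name): a dict with "fovy" (degrees; the focal length in pixels is half the picture's height over the tangent of half this angle, whatever the lens; pixels are square), "cx", "cy" (the principal point, pixels), "dist" ([k1, k2, p1, p2, k3] as OpenCV has them; the pictures are not rectified), "eye" and "orientation" of the camera in the world. Camera axes: x right, y up, looking along -z (the intrinsics and any distortion apply to the point x, -y, -z); pixel columns grow to the right and rows downward; lengths in mm; the calibration is good to about 2 mm. A picture is of the moment at which its call begins: read the wrist's pose just before it. get_calibration takes no time and is no camera call; for the wrist camera it gives the pose at the moment of the call.
- r.hand_in(): hands the job in; it is judged then, once.
The state is a dict: "time": time; "joint_pos": joint angles; "qd": joint speeds; "joint_efforts": joint torques, N m; "tool_pos": TCP position; "tcp_rot": TCP orientation; "ft_force": force on the tool from outside, world axes, zero at the start; "wrist_torque": the same for the moment, N m; "finger_gap": finger opening in mm; "grip_force": force on a finger pad.
Only numpy, scipy, OpenCV 4.12 (cv2) and the standard library are available. Lean on these libraries where they do the work, as an engineer would, in place of code of your own. Each camera call takes 0.05 s, during which the arm holds its last target. There are 200 camera calls.

TASK

Check the jar colour reader with its amber glass: lift the lid of the dark wooden case by its knob until it lies back on its stop, then draw the amber glass (the middle shade of the three) straight out, gripping it by its two frosted faces only - never touch the clear faces with the fingers. Carry it to the white reader and finish still holding it upright and still in the light path between lamp and sensor, clear faces square to the beam and the middle of the glass on the beam, never touching the reader with the glass, while I take the reading. Leave the lid open, the other two glasses in their slots and the jars behind alone.

Things in the scene. Friction and masses are not known exactly. Their poses are not given: they have to be found in the camera images.
- case: Dark wooden case, fixed, 120 (its x) x 156 (its y) x 102 mm high closed. Origin: centre of its underside. Front looks to -x, lid hinged along the back edge (+x). Tray rim 42 mm above the worktop, black foam insert 38 mm; three slots at x = -5 mm, y = -44, 0, +44 mm, 29 x 27 mm, bottom 13 mm above the worktop; the three glasses stand in them in any order.
- lid (a joint): Angle of the lid of the case: 0 closed, grows as it opens, stop at 1.75 rad (100 degrees). The lid is 60 mm deep, 120 x 156 mm, 220 g, turns on a lightly damped hinge, falls shut below about 1 rad and onto its stop above that.
- lid_hinge (a point): Middle of the lid's hinge line, in the case's frame at x = +60 mm, y = 0, z = 42 mm. Axes as the case's; the hinge line runs along y, and the lid opens from the -x side up and over to +x.
- lid_knob (a point): Centre of the steel knob on the lid near its front edge: round, 24 mm across, head 14 to 36 mm above the lid on a thin neck; this point is 26 mm above the lid. Lid shut: 100 mm to -x of the hinge line and 86 mm above it. It turns with the lid; pinched from both sides along the hinge line it can pivot between the fingers.
- amber_glass: Amber (orange, middle shade) glass block, 26 (its x) x 24 (its y) x 75 mm high, 120 g, upright in one of the slots, axes along the case's within 0.02 rad. Origin: centre of its underside. Faces to +x and -x are frosted (whitish, to be gripped, 26 mm apart); faces to +y and -y are clear (fingers must not touch them). It stands 50 mm out of the insert.
- amber_core: The clear amber core of that glass, 20 x 24 x 75 mm, part of it, same origin and axes; it forms the polished faces at +y and -y. The frosted faces do not belong to it.
- amber_glass_centre (a point): Middle of the amber glass, 37.5 mm above its underside; axes as the glass's.
- pale_glass: Pale yellow glass of the same shape and size in another slot; to stay there. Origin: centre of its underside.
- dark_glass: Dark brown glass of the same shape and size in another slot; to stay there. Origin: centre of its underside.
- reader: White jar colour reader, fixed: foot 120 (its x) x 190 (its y) x 18 mm high, two heads each 60 x 44 mm, tops at 126 mm: lamp head (glowing lens) at +y, sensor head (dark lens, display in front) at -y. Origin: centre of its underside. Gap 84 mm (72 mm between lens rings), open at front, back and top. A glass standing on the foot is too low for the beam, so it is held.
- beam (a point): Middle of the light path: midway between the two lenses, 95 mm above the worktop. Its axes are the reader's: the beam runs along y, z is up.
- honey_jar: Jar of pale yellow contents with silver lid, 73 mm across, 118 mm high, behind the work; leave alone. Origin: centre of its underside.
- sugar_jar: Jar of light brown contents with gold-coloured lid, 73 mm across, 105 mm high, behind the work; leave alone. Origin: centre of its underside.

How it is judged (in metres and radians):
On the way, in this order (a step that is already met when the one before it is completed fails the run):
1. the lid lies open on its stop, the amber glass still in its slot (value of joint lid above 1.69 rad and z of amber_glass in the frame of case below 0.018 m), for 0.2 s.
2. the amber glass is drawn clear of the case, held in the fingers (z of amber_glass in the frame of case above 0.045 m and contact force between the fingers and amber_glass above 1 N), for 0.2 s.
At the end, for the whole second after the job is handed in: The fingers hold the amber glass by its frosted faces, still, its centre within 6 mm across, 12 mm in height and 18 mm along the beam of the middle, upright and clear faces square within 0.12 rad, not touching the reader; lid on its stop (over 1.69 rad); the other glasses stand in their slots (x of amber_glass_centre in the frame of beam between -0.006 and 0.006 m and y of amber_glass_centre in the frame of beam between -0.018 and 0.018 m and z of amber_glass_centre in the frame of beam between -0.012 and 0.012 m and angle between the y axis of amber_glass_centre and the y axis of beam, either way round below 0.12 rad and angle between amber_glass's own z axis and vertical below 0.12 rad and contact force between the fingers and amber_glass above 1 N and contact force between the fingers and amber_core below 0.3 N and contact force between amber_glass and reader below 0.05 N and linear speed of amber_glass below 0.02 m/s and angular speed of amber_glass below 0.2 rad/s and value of joint lid above 1.69 rad and z of each of pale_glass, dark_glass in the frame of case below 0.018 m and angle between each of pale_glass, dark_glass's own z axis and vertical below 0.15 rad); the arm keeps its last pose, push and grip.
It fails at once if the fingers touch the clear faces of the amber glass (contact force between the fingers and amber_core above 0.5 N).
It fails at once if the amber glass touches the reader (contact force between amber_glass and reader above 0.5 N).
It fails at once if the pale or dark glass is lifted or tipped in its slot (not (z of pale_glass in the frame of case below 0.018 m) or not (angle between pale_glass's own z axis and vertical below 0.15 rad) or not (z of dark_glass in the frame of case below 0.018 m) or not (angle between dark_glass's own z axis and vertical below 0.15 rad)).
It fails at once if a jar is pushed aside or tipped (distance of any of honey_jar, sugar_jar from where it was at the start of the episode above 0.015 m or angle between any of honey_jar, sugar_jar's own z axis and vertical above 0.2 rad).
It also fails if it takes over 48 s, if anything falls off the work surface, if the arm or the gripper's body presses on something with over 40 N, if the wrist force passes 120 N, or if a joint passes its speed limit or range.

## Working session

There is one attempt and no reset: what is moved stays moved. The work goes in short steps, Python scripts to look and compute and a tool call to move; the robot and the scene stay as the last step left them, time stands still between calls to the robot, and variables do not carry over. Pictures are saved under pics/ and viewed, at most 10 in all, crops included, and the job is handed in when it is done.

Besides the shell and the picture viewer there is one more tool, called after "Emit:" by a JSON object that holds its "fn" and its "kwargs", one argument or row to a line. step_arm: Moves the arm, as the interface text tells. Its arguments: {"type":"object","properties":{"rows":{"type":"array"},"fingers":{"type":"number"},"squeeze":{"type":"number"}},"required":["rows"]}

```bash
mkdir -p pics; python3 - <<'E'
from bench import r,snapshot,get_calibration
import cv2
s=r.sense();print(s)
for n in("scene","top"):
    print(n,get_calibration(n));cv2.imwrite(f"pics/{n}0.png",snapshot(n))
E
```

```text
{'time': 0.0, 'joint_pos': array([ 6.34607983e+01,  7.51723497e+00,  8.53298110e+01,  4.87842005e-04,
        8.72610315e+01, -4.89361408e+00]), 'qd': array([ 0.02964902, -0.10073972, -0.02473859, -0.04482576,  0.02702795,
       -0.024263  ]), 'joint_efforts': array([-3.25373803e-04, -5.69391775e+01, -5.00553989e+01, -3.15218795e-04,
        1.47455628e-02,  1.25899948e-05]), 'tool_pos': array([221.06174264, 557.21942866, 241.21714119]), 'tcp_rot': array([-1.79892358e+02, -9.70509673e-03,  1.58354380e+02]), 'ft_force': array([-0.31581456,  0.25716889, -0.06591051]), 'wrist_torque': array([0.03910872, 0.04270208, 0.02987485]), 'grip_force': 0.0, 'finger_gap': 85.4168050075456}
scene {'fovy': 51.20027531054056, 'cx': 320.51288241817457, 'cy': 232.4561899841332, 'dist': array([-0.12699882,  0.        ,  0.        ,  0.        ,  0.        ]), 'eye': array([ -21.09055635, -358.5234473 ,  549.03262754]), 'orientation': array([ 59.18675484,  -0.40033836, -51.55220666])}
top {'fovy': 49.92634676837236, 'cx': 318.9901987295836, 'cy': 242.5331058248463, 'dist': array([-0.11257142,  0.        ,  0.        ,  0.        ,  0.        ]), 'eye': array([ 455.22568856,   76.28714286, 1113.24389173]), 'orientation': array([  6.63165479,   1.26414179, -91.1607303 ])}
```

View pics/scene0.png

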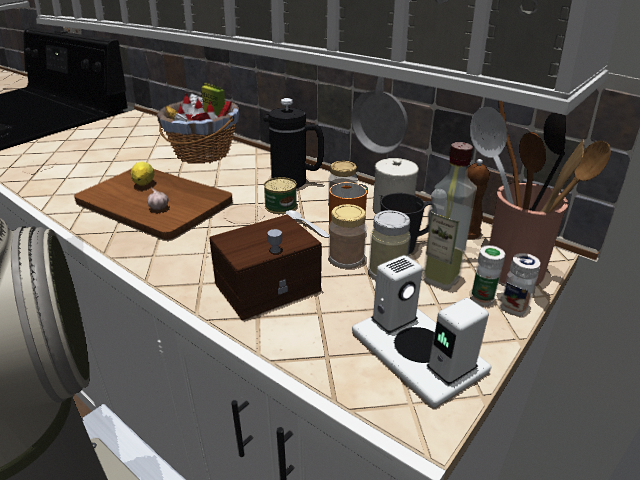

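View pics/top0.png

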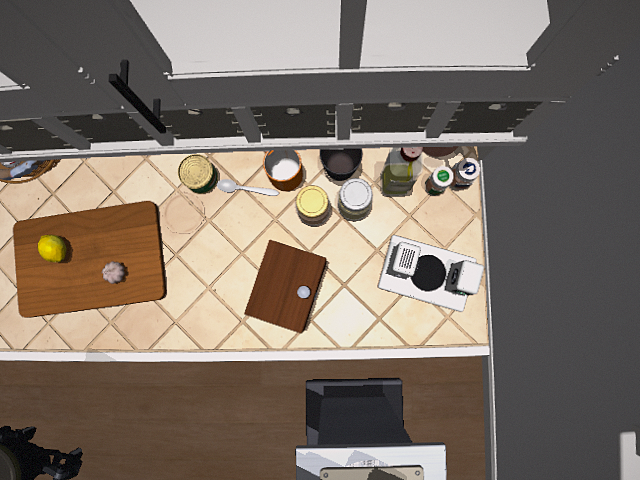

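The top view shows the case lid with corners (270,240), (327,257), (300,332), (246,315) and the knob at (304,292) on its right, so the case's front faces -y. The reader is at about (430,272), with the lamp head at (405,258) and the sensor at (463,277).

```bash
cat > h.py <<'E'
import numpy as np,cv2
from bench import r,snapshot,get_calibration
from scipy.spatial.transform import Rotation as R
def K(c):
    f=240/np.tan(np.radians(c["fovy"]/2)); return np.array([[f,0,c["cx"]],[0,f,c["cy"]],[0,0,1.]])
def ray(px,c):
    u=cv2.undistortPoints(np.array(px,float).reshape(-1,1,2),K(c),c["dist"]).reshape(-1,2)
    d=np.c_[u[:,0],-u[:,1],-np.ones(len(u))]
    return R.from_euler("xyz",c["orientation"],degrees=True).apply(d)
def cast(px,z,c):
    d=ray(px,c); return c["eye"]+d*((z-c["eye"][2])/d[:,2])[:,None]
def proj(P,c):
    q=R.from_euler("xyz",c["orientation"],degrees=True).inv().apply(np.atleast_2d(P)-c["eye"])*[1,-1,-1]
    return cv2.projectPoints(q.reshape(-1,1,3),np.zeros(3),np.zeros(3),K(c),c["dist"])[0].reshape(-1,2)
E
cat > m.py <<'E'
from h import *
c=get_calibration("top");im=cv2.imread("pics/top0.png")
hsv=cv2.cvtColor(im,cv2.COLOR_BGR2HSV)
def blob(m,x0,y0,x1,y1):
    k=np.zeros_like(m);k[y0:y1,x0:x1]=m[y0:y1,x0:x1]
    k=cv2.morphologyEx(k,cv2.MORPH_CLOSE,np.ones((5,5)))
    return max(cv2.findContours(k,0,1)[0],key=cv2.contourArea)
lid=blob(cv2.inRange(hsv,(0,60,20),(20,255,130)),235,230,340,340)
rd=blob(cv2.inRange(hsv,(0,0,175),(180,30,255)),370,225,490,315)
for n,b,z in(("lid",lid,102),("reader",rd,18)):
    print(n,cv2.contourArea(b),cv2.boxPoints(cv2.minAreaRect(b)).round(1).tolist())
    p=cast(b.reshape(-1,2),z,c)[:,:2].astype(np.float32);q=cv2.minAreaRect(p);print(q,cv2.boxPoints(q).round(1).tolist())
print(cast([[270,240],[327,257],[300,332],[246,315]],102,c).round(1),cast([[304,292]],138,c).round(1))
print(cast([[389,235],[485,262],[378,290],[465,310]],18,c).round(1))
E
python3 m.py
```

```text
lid 4929.0 [[243.5, 313.5], [269.6000061035156, 238.0], [331.0, 259.20001220703125], [304.8999938964844, 334.70001220703125]]
((488.41357421875, 160.13687133789062), (128.51776123046875, 156.1166534423828), 70.1803970336914) [[393.20001220703125, 126.19999694824219], [540.0999755859375, 73.19999694824219], [583.5999755859375, 194.10000610351562], [436.79998779296875, 247.10000610351562]]
reader 5261.0 [[370.0, 225.0], [489.0, 225.0], [489.0, 312.0], [370.0, 312.0]]
((522.4336547851562, -136.7898712158203), (253.69680786132812, 186.48228454589844), 88.74423217773438) [[426.3999938964844, -261.6000061035156], [612.9000244140625, -265.70001220703125], [618.4000244140625, -12.0], [432.0, -7.900000095367432]]
[[580.5 193.2 102. ]
 [544.2  81.  102. ]
 [399.  136.7 102. ]
 [433.7 242.  102. ]] [[475.7 125.7 138. ]]
[[ 595.9  -52.3   18. ]
 [ 533.  -256.6   18. ]
 [ 479.1  -25.    18. ]
 [ 432.2 -208.4   18. ]]
```

```bash
python3 - <<'E'
from h import *
im=snapshot("wrist");print(get_calibration("wrist"));t=cv2.imread("pics/top0.png")
a=cv2.resize(t[220:350,230:500],None,fx=2.9,fy=2.9,interpolation=2)
cv2.imwrite("pics/c1.png",a);cv2.imwrite("pics/w0.png",im)
E
```

```text
{'fovy': 70.50002287480066, 'cx': 317.308065749027, 'cy': 241.2131943699137, 'dist': array([-0.03125271,  0.        ,  0.        ,  0.        ,  0.        ]), 'eye': array([146.85695711, 585.86585708, 372.70789529]), 'orientation': array([-1.80707890e+01,  5.16852808e-02,  6.83153841e+01])}
```

View pics/c1.png

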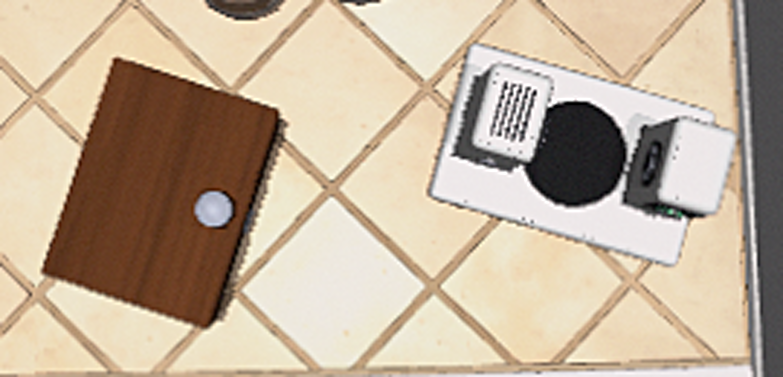

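View pics/w0.png

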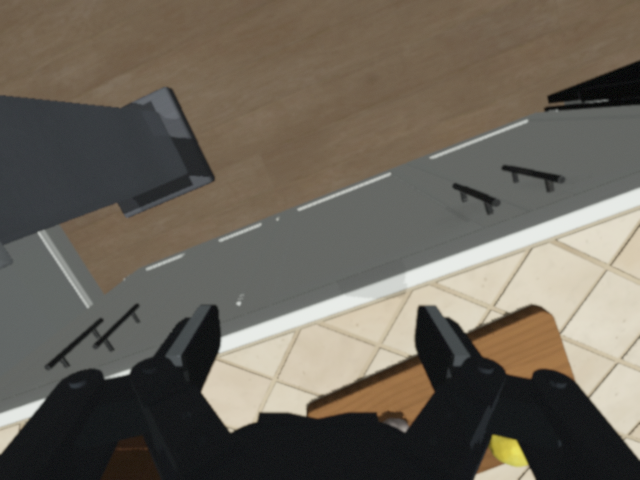

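The crop confirms the lid corners and puts the knob at full-frame pixel (303.8,292.4). The wrist picture shows its camera sits on the tool's +x side, with the fingertips near row 320. Two estimates of the knob agree at (476,125.6) with a case yaw of about 71°. I'm moving over it now.

Emit:
{"fn": "step_arm", "kwargs": {
  "rows": [
    [[-396,-307,0],87.3],
    [[-396,-307,0],87.3],
    [[-396,-307,0],87.3],
    [[-396,-307,0],87.3],
    [[-396,-307,0],87.3],
    [[-396,-307,0],87.3],
    [[-396,-307,0],87.3],
    [[-396,-307,0],87.3],
    [[-396,-307,0],87.3],
    [[-396,-307,0],87.3],
    [[-396,-307,0],87.3],
    [[-396,-307,0],87.3]
  ],
  "fingers": 1
}}

```text
time: 1.35
tool_pos: [476.4, 125.0, 241.9]
tcp_rot: [-179.9, 0.0, 70.9]
ft_force: [0.0, -0.2, -0.4]
finger_gap: 85.5
grip_force: 0.0
```

```bash
python3 - <<'E'
from h import *
s=r.sense();print(s["time"],s["tool_pos"],s["tcp_rot"])
c=get_calibration("wrist");im=snapshot("wrist");cv2.imwrite("pics/w1.png",im)
np.save("w1.npy",c,allow_pickle=True)
print(proj([[476,125.6,138]],c))
E
```

```text
1.35 [476.373867   125.02174467 241.91306024] [-1.79948602e+02  8.98995789e-03  7.08790363e+01]
[[316.72552028 243.15878507]]
```

View pics/w1.png

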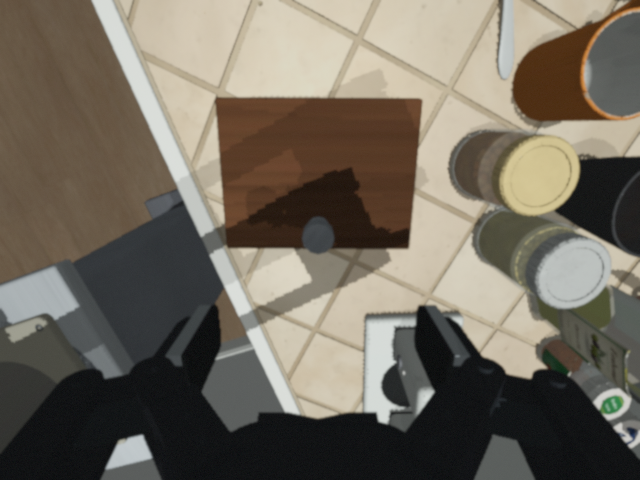

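The wrist picture shows the lid top with corners (217,98), (421,98), (409,248), (228,248) and the knob head at about (318,233).

```bash
python3 - <<'E'
from h import *
c=np.load("w1.npy",allow_pickle=True).item()
P=cast([[217,98],[421,98],[409,248],[228,248]],102,c);print(P.round(1),P.mean(0).round(1))
for a,b in((1,0),(2,3),(3,0),(2,1)):
    d=P[b]-P[a];print(np.linalg.norm(d).round(1),np.degrees(np.arctan2(d[1],d[0])).round(1))
for z in(116,127,138):print(cast([[318,230]],z,c).round(1))
E
```

```text
[[439.2 246.1 102. ]
 [582.5 196.3 102. ]
 [544.4  84.6 102. ]
 [399.4 134.9 102. ]] [491.4 165.5 102. ]
151.7 160.8
153.4 160.9
118.2 70.3
118.1 71.1
[[478.1 128.7 116. ]]
[[479.1 131.7 127. ]]
[[480.2 134.7 138. ]]
```

Emit:
{"fn": "step_arm", "kwargs": {
  "rows": [
    [[2.5,0.5,40],0],
    [[2.5,0.5,80],0],
    [[2.5,0.5,105],0],
    [[2.5,0.5,122],0],
    [[2.5,0.5,122],0],
    [[2.5,0.5,122],0]
  ]
}}

```text
time: 2.0
tool_pos: [477.0, 129.7, 120.7]
tcp_rot: [-180.0, -0.0, 71.2]
ft_force: [-0.0, 0.1, 1.0]
finger_gap: 85.4
grip_force: 0.0
```

Emit:
{"fn": "step_arm", "kwargs": {
  "rows": [
    [[0,0,0],0],
    [[0,0,0],0],
    [[0,0,0],0],
    [[0,0,0],0],
    [[0,0,0],0],
    [[0,0,0],0],
    [[0,0,0],0],
    [[0,0,0],0],
    [[0,0,0],0],
    [[0,0,0],0]
  ],
  "fingers": 0,
  "squeeze": 30
}}

```text
time: 3.0
tool_pos: [477.8, 128.5, 120.9]
tcp_rot: [180.0, -0.0, 71.0]
ft_force: [-1.3, -0.4, 5.8]
finger_gap: 22.8
grip_force: 29.4
```

Emit:
{"fn": "step_arm", "kwargs": {
  "rows": [
    [[8,0,-8.5],0],
    [[16.5,0,-16],0],
    [[25.5,0,-23],0],
    [[35.5,0,-29],0],
    [[45.5,0,-34],0],
    [[56.5,0,-38.5],0],
    [[67.5,0,-42],0],
    [[78.5,0,-44],0],
    [[90,0,-45.5],0],
    [[101.5,0,-46],0],
    [[101.5,0,-46],0]
  ]
}}

```text
time: 4.1
tool_pos: [511.9, 225.9, 167.0]
tcp_rot: [179.8, -0.1, 71.1]
ft_force: [6.3, -3.3, 0.3]
finger_gap: 22.3
grip_force: 30.2
```

Emit:
{"fn": "step_arm", "kwargs": {
  "rows": [
    [[11.5,0,1],0],
    [[23,0,2.5],0],
    [[34,0,5],0],
    [[45,0,8.5],0],
    [[55.5,0,13],0],
    [[65.5,0,18.5],0],
    [[75,0,25],0],
    [[84.5,0,32],0],
    [[92.5,0,40],0],
    [[97,0,44],0],
    [[97,0,44],0]
  ]
}}

```text
time: 5.2
tool_pos: [544.1, 317.4, 123.1]
tcp_rot: [179.8, -0.1, 71.1]
ft_force: [9.6, -3.2, 2.3]
finger_gap: 22.9
grip_force: 30.5
```

```bash
python3 - <<'E'
from h import *
im=snapshot("scene")
cv2.imwrite("pics/s1.png",cv2.resize(im[120:420,150:520],None,fx=2,fy=2))
E
```

```text
(no output)
```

View pics/s1.png

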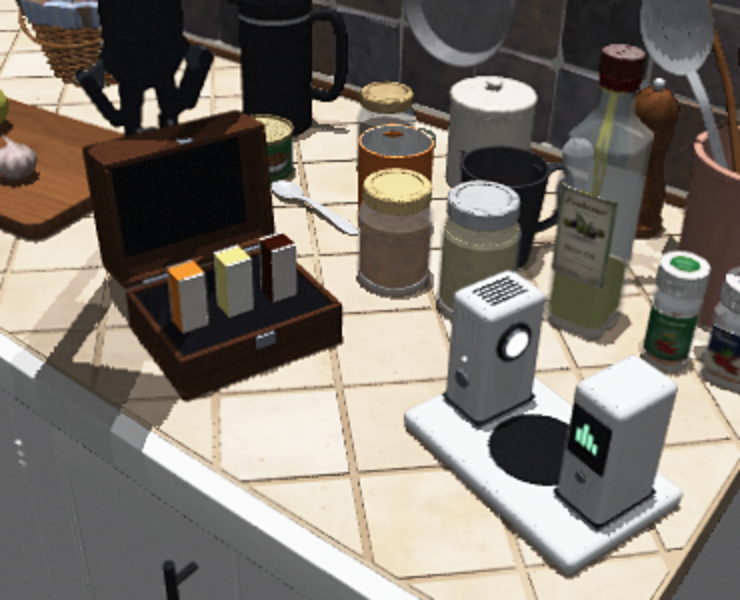

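The crop shows the lid standing open. The amber glass is in the slot nearest the robot (case y = +44), pale is in the middle and dark is farthest. I'll release the knob and rise.

Emit:
{"fn": "step_arm", "kwargs": {
  "rows": [
    [[0,0,0],0],
    [[0,0,0],0],
    [[0,0,0],0],
    [[0,0,0],0],
    [[0,0,0],0],
    [[0,0,-30],0],
    [[0,0,-70],0],
    [[0,0,-115],0],
    [[0,0,-150],0],
    [[0,0,-150],0]
  ],
  "fingers": 0.8
}}

```text
time: 6.25
tool_pos: [544.4, 317.5, 280.2]
tcp_rot: [179.5, -0.5, 71.1]
ft_force: [0.1, 0.6, 0.8]
finger_gap: 68.4
grip_force: 0.0
```

Emit:
{"fn": "step_arm", "kwargs": {
  "rows": [
    [[-167,-45,0],-89.7],
    [[-167,-45,0],-89.7],
    [[-167,-45,0],-89.7],
    [[-167,-45,0],-89.7],
    [[-167,-45,0],-89.7],
    [[-167,-45,0],-89.7],
    [[-167,-45,0],-89.7],
    [[-167,-45,0],-89.7],
    [[-167,-45,20],-89.7],
    [[-167,-45,40],-89.7],
    [[-167,-45,40],-89.7],
    [[-167,-45,40],-89.7]
  ],
  "fingers": 0.7
}}

```text
time: 7.45
tool_pos: [444.3, 172.7, 230.9]
tcp_rot: [-179.9, -0.1, 160.8]
ft_force: [0.6, -0.5, -0.1]
finger_gap: 60.1
grip_force: 0.0
```

```bash
python3 - <<'E'
from h import *
s=r.sense();print(s["time"],s["tool_pos"],s["tcp_rot"],s["finger_gap"])
c=get_calibration("wrist");im=snapshot("wrist");cv2.imwrite("pics/w2.png",im)
np.save("w2.npy",c,allow_pickle=True)
t=snapshot("scene");cv2.imwrite("pics/s2.png",t)
print(proj([[447.4,174.3,88]],c))
E
```

```text
7.45 [444.26687845 172.71136634 230.89336683] [-1.79928470e+02 -1.13227160e-01  1.60805878e+02] 60.147463460241624
[[321.65563935 233.12313794]]
```

View pics/w2.png

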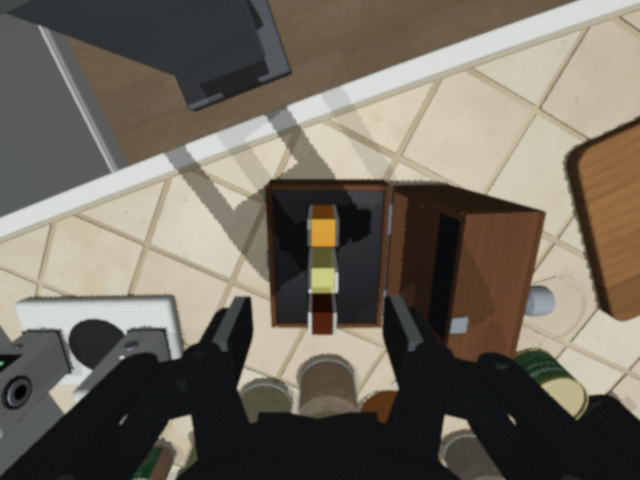

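The picture shows the amber glass top at about (323,233), pale at (323,275) and dark at (321,318), with the open lid at right. My prediction for the amber top was (321.7,233.1), so it agrees. One closer measurement on a crop follows.

```bash
python3 - <<'E'
from h import *
im=cv2.imread("pics/w2.png")
cv2.imwrite("pics/c2.png",cv2.resize(im[180:350,260:400],None,fx=3.5,fy=3.5,interpolation=cv2.INTER_NEAREST))
c=np.load("w2.npy",allow_pickle=True).item()
for rr in range(200,256,3):print(rr,im[rr,323],end=";")
print()
for rr in(226,236,242):print(rr,[int(v) for v in im[rr,304:345].max(1)])
print(cast([[323,233]],88,c))
E
```

```text
200 [28 27 27];203 [23 25 33];206 [15 51 85];209 [13 52 88];212 [10 52 88];215 [12 53 89];218 [ 22  78 117];221 [ 61 161 210];224 [ 62 161 211];227 [ 61 160 211];230 [ 59 159 211];233 [ 58 158 211];236 [ 56 156 211];239 [ 55 155 211];242 [ 55 154 211];245 [ 48 139 195];248 [42 77 84];251 [45 83 85];254 [44 81 84];
226 [14, 17, 49, 94, 127, 138, 142, 168, 199, 210, 211, 211, 211, 212, 211, 211, 211, 211, 211, 212, 212, 211, 212, 211, 211, 211, 211, 212, 213, 209, 192, 152, 110, 98, 83, 56, 21, 14, 14, 15, 16]
236 [13, 14, 28, 52, 79, 96, 117, 161, 197, 209, 211, 211, 211, 211, 212, 211, 211, 211, 211, 211, 211, 211, 211, 211, 212, 211, 211, 211, 210, 208, 189, 145, 104, 89, 71, 43, 18, 12, 14, 13, 17]
242 [16, 17, 27, 53, 79, 96, 117, 161, 197, 209, 211, 211, 211, 211, 211, 211, 210, 211, 211, 211, 211, 211, 211, 211, 211, 211, 211, 211, 210, 206, 188, 144, 103, 90, 71, 41, 22, 13, 13, 16, 19]
[[447.67054324 175.40472743  88.        ]]
```

View pics/c2.png

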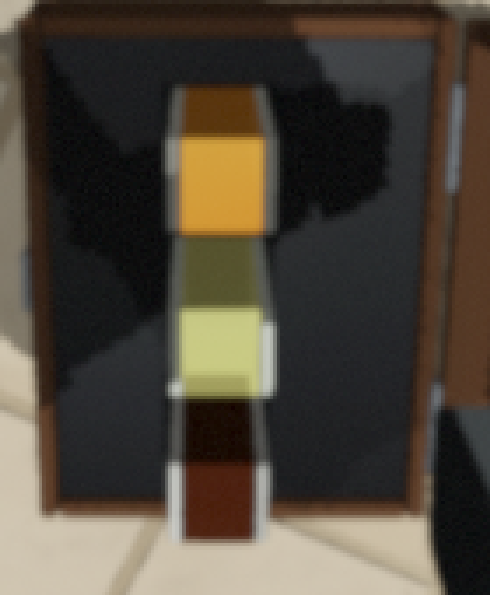

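Emit:
{"fn": "step_arm", "kwargs": {
  "rows": [
    [[-2,3.5,40],0],
    [[-2,3.5,80],0],
    [[-2,3.5,80],0],
    [[-2,3.5,80],0]
  ],
  "fingers": 0.62
}}

```text
time: 7.95
tool_pos: [447.9, 175.5, 152.8]
tcp_rot: [-180.0, -0.1, 160.7]
ft_force: [0.7, -0.6, 1.0]
finger_gap: 53.0
grip_force: 0.0
```

```bash
python3 - <<'E'
from h import *
s=r.sense();print(s["time"],s["tool_pos"],s["tcp_rot"],s["finger_gap"])
c=get_calibration("wrist");im=snapshot("wrist")
m=cv2.inRange(im,(30,120,160),(90,185,235));n,l,st,ce=cv2.connectedComponentsWithStats(m)
i=1+st[1:,4].argmax();print(st[i],ce[i],cast([ce[i]],88,c))
E
```

```text
7.95 [447.86719179 175.45388312 152.81843014] [-1.79962162e+02 -5.55987835e-02  1.60692390e+02] 53.00297166529715
[ 303  247   32   36 1116] [318.50179211 264.00179211] [[446.9859139  175.43308415  88.        ]]
```

Emit:
{"fn": "step_arm", "kwargs": {
  "rows": [
    [[0.5,0,30],0],
    [[0.5,0,60],0],
    [[0.5,0,80],0],
    [[0.5,0,92],0],
    [[0.5,0,92],0],
    [[0.5,0,92],0]
  ]
}}

```text
time: 8.6
tool_pos: [449.0, 176.1, 62.2]
tcp_rot: [179.9, 0.1, 160.7]
ft_force: [-0.2, -0.6, 0.5]
finger_gap: 52.7
grip_force: 0.0
```

Emit:
{"fn": "step_arm", "kwargs": {
  "rows": [
    [[0.5,0,0],0],
    [[0.5,0,0],0],
    [[0.5,0,0],0],
    [[0.5,0,0],0],
    [[0.5,0,0],0],
    [[0.5,0,0],0],
    [[0.5,0,0],0],
    [[0.5,0,0],0]
  ],
  "fingers": 0,
  "squeeze": 40
}}

```text
time: 9.4
tool_pos: [448.4, 176.2, 61.9]
tcp_rot: [179.9, 0.1, 160.8]
ft_force: [-1.0, -0.7, 6.5]
finger_gap: 25.7
grip_force: 40.4
```

Emit:
{"fn": "step_arm", "kwargs": {
  "rows": [
    [[0,0,-10],0],
    [[0,0,-25],0],
    [[0,0,-40],0],
    [[0,0,-60],0],
    [[0,0,-90],0],
    [[0,0,-120],0],
    [[0,0,-150],0],
    [[0,0,-150],0],
    [[0,0,-150],0],
    [[0,0,-150],0]
  ]
}}

```text
time: 10.4
tool_pos: [446.4, 175.7, 209.2]
tcp_rot: [-179.9, -0.1, 160.8]
ft_force: [0.2, 0.4, -2.3]
finger_gap: 25.9
grip_force: 39.7
```

```bash
python3 - <<'E'
from h import *
s=r.sense();print(s["time"],s["tool_pos"],s["tcp_rot"],s["finger_gap"],s["grip_force"])
t=cv2.imread("pics/top0.png");c=get_calibration("top")
# reader from top0: foot corners (crop px /2.9 + offset), z=18 ; head tops z=126
f=lambda L:np.array(L)/2.9+[230,220]
P=cast(f([[470,43],[672,266],[430,197]]),18,c);print(P.round(1))
print("long",P[2]-P[1],"short",P[0]-P[2],"centre",(P[0]+P[1])/2)
L=cast(f([[490,63],[554,75],[537,163],[474,150]]),126,c);S=cast(f([[671,116],[737,130],[721,215],[657,207]]),126,c)
print("lamp",L.mean(0),"sensor",S.mean(0),"mid",(L.mean(0)+S.mean(0))/2)
d=L.mean(0)-S.mean(0);print(np.linalg.norm(d),np.degrees(np.arctan2(d[1],d[0])))
m=cv2.inRange(t[225:320,385:470],(0,0,0),(60,60,60));n,l,st,ce=cv2.connectedComponentsWithStats(m)
i=1+st[1:,4].argmax();print(st[i],cast([ce[i]+[385,225]],18,c))
E
```

```text
10.4 [446.4145916  175.65185349 209.19502019] [-1.79938797e+02 -8.99338574e-02  1.60752850e+02] 25.85020864509224 39.67749238014221
[[ 596.1  -58.9   18. ]
 [ 428.8 -201.2   18. ]
 [ 483.4  -25.7   18. ]]
long [ 54.6692727  175.51629258   0.        ] short [112.64408731 -33.24986338   0.        ] centre [ 512.4353843 -130.0701072   18.       ]
lamp [535.07831001 -72.98371492 126.        ] sensor [ 496.1375774 -193.3274446  126.       ] mid [ 515.6079437  -133.15557976  126.        ]
126.48712950898445 72.06949583512139
[ 25  30  36  36 915] [[ 512.80134893 -134.07488937   18.        ]]
```

Emit:
{"fn": "step_arm", "kwargs": {
  "rows": [
    [[-20,-30,-10],8],
    [[-45,-65,-20],16],
    [[-65,-105,-20],24],
    [[-85,-135,-20],32],
    [[-105,-170,-20],40],
    [[-125,-205,-20],48],
    [[-145,-240,-20],56],
    [[-165,-269,-20],64],
    [[-165,-269,-20],72],
    [[-165,-269,-20],80],
    [[-165,-269,-20],88.4],
    [[-165,-269,-20],88.4]
  ]
}}

```text
time: 11.6
tool_pos: [513.3, -132.3, 228.4]
tcp_rot: [-179.8, -0.0, 72.2]
ft_force: [-0.4, 0.5, -1.8]
finger_gap: 25.2
grip_force: 39.9
```

Emit:
{"fn": "step_arm", "kwargs": {
  "rows": [
    [[0,0,0],0],
    [[0,0,0],0],
    [[0,0,0],0]
  ]
}}

```text
time: 11.9
tool_pos: [514.2, -132.3, 230.0]
tcp_rot: [-180.0, -0.0, 72.5]
ft_force: [-0.3, 0.0, -1.4]
finger_gap: 25.5
grip_force: 39.9
```

```bash
python3 - <<'E'
from h import *
s=r.sense();print(s["time"],s["tool_pos"],s["tcp_rot"],s["finger_gap"],s["grip_force"])
c=get_calibration("wrist");im=snapshot("wrist");cv2.imwrite("pics/w3.png",im)
np.save("w3.npy",c,allow_pickle=True)
print(proj([[513.5,-133,18],[513.5,-133,126]],c))
E
```

```text
11.9 [ 514.15990953 -132.33473291  230.01865439] [-1.79973086e+02 -2.31282298e-04  7.24881827e+01] 25.46243427865724 39.85234200954437
[[317.11508719 211.28124448]
 [316.8170737  244.78662514]]
```

View pics/w3.png

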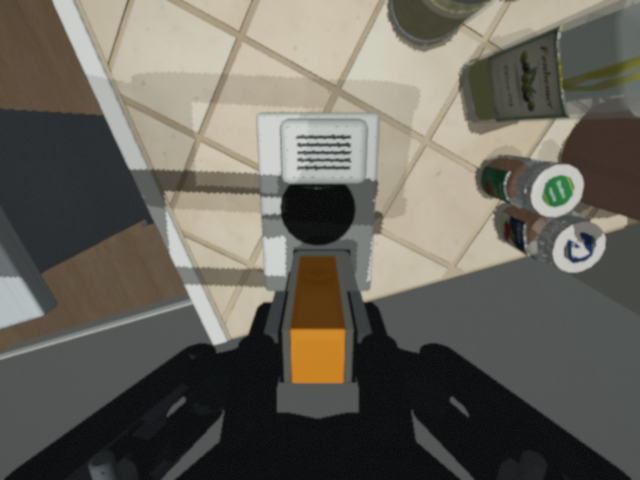

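The picture shows the lamp head top spanning about (281..368, 119..184) and the black disk centred at (317.5,212), where I predicted (317.1,211.3). The amber glass hangs upright between the fingers at columns 290–346. I'll measure the lamp head edges and foot edges more exactly.

```bash
python3 - <<'E'
from h import *
c=np.load("w3.npy",allow_pickle=True).item();im=cv2.imread("pics/w3.png")
g=cv2.cvtColor(im,6).astype(int)
for rr in(130,145,165,178):print(rr,g[rr,250:292:2],g[rr,356:390:2])
P=cast([[281,145],[367,145]],126,c)
s=r.sense();t=s["tool_pos"];a=np.radians(s["tcp_rot"][2]);ty=np.array([np.sin(a),-np.cos(a)]);tx=np.array([np.cos(a),np.sin(a)])
def rel(px,z):
    p=cast(px,z,c)[:,:2]-t[:2];print(z,np.c_[p@tx,p@ty].round(1).tolist())
rel([[281,145],[367,145],[283,182],[366,182]],126)
rel([[258,114],[378,114],[263,250],[371,250]],18)
m=cv2.inRange(im[170:250,270:365],(0,0,0),(40,40,40));n,l,st,ce=cv2.connectedComponentsWithStats(m)
i=1+st[1:,4].argmax();print(st[i]);rel([ce[i]+[270,170]],18)
rel([[291,383],[344,383],[293,330],[343,330]],256)
E
```

```text
130 [191 193 193 177 188 206 208 208 208 209 208 208 208 209 201 161 181 198
 206 208 208] [192 192 183 175 166 146 167 191 190 188 172 148 162 168 168 167 166]
145 [193 192 192 186 181 202 208 208 208 208 208 208 208 208 206 167 175 192
 205 208 208] [191 190 185 173 159 144 182 191 190 184 163 153 166 167 167 168 168]
165 [150 153 156 155 158 194 207 208 208 209 208 209 208 208 207 180 166 188
 199 208 209] [189 187 179 167 150 159 188 189 188 177 154 164 168 166 169 171 170]
178 [120 121 119 117 113 115 126 130 130 130 131 130 130 125 100  91 127 173
 187 195 198] [175 174 166 152 129 143 138 164 174 162 145 164 167 166 166 167 167]
126 [[69.6, -24.4], [69.6, 33.1], [44.9, -23.8], [44.9, 33.5]]
18 [[94.0, -56.8], [94.0, 57.5], [-43.3, -58.6], [-43.3, 57.3]]
[  12   15   73   60 3621]
18 [[-1.5, -0.0]]
256 [[-12.3, -10.0], [-12.3, 10.2], [11.0, -8.7], [11.0, 9.2]]
```

```bash
python3 - <<'E'
import cv2
im=cv2.imread("pics/w3.png");cv2.imwrite("pics/c3.png",cv2.resize(im[105:300,245:390],None,fx=3,fy=3,interpolation=2))
E
```

```text
(no output)
```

View pics/c3.png

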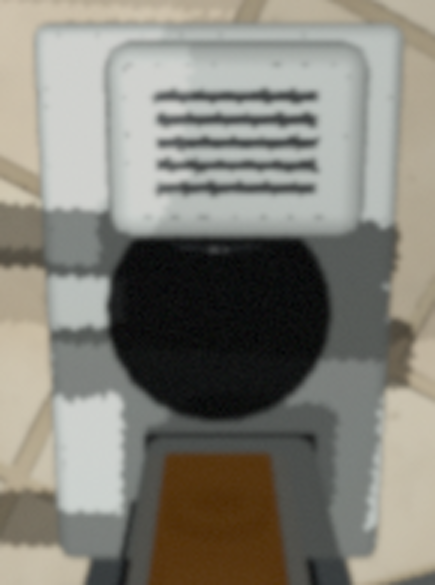

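The crop shows the lamp head sits a few mm to the right (reader +x) of the disk and foot centre. I'll check this against the glowing lens and the disk in the scene picture from the start.

```bash
python3 - <<'E'
from h import *
c=get_calibration("scene");im=cv2.imread("pics/scene0.png")
a=np.radians(72.3);by=np.array([np.cos(a),np.sin(a)]);bx=np.array([np.sin(a),-np.cos(a)]);o=np.array([513.7,-133.7])
def rel(px,z):
    p=cast(px,z,c)[:,:2]-o;print(z,np.c_[p@bx,p@by].round(1).tolist())
m=cv2.inRange(im[275:308,396:420],(240,240,240),(255,255,255));n,l,st,ce=cv2.connectedComponentsWithStats(m)
i=1+st[1:,4].argmax();print(st[i],ce[i]);L=ce[i]+[396,275];rel([L],95)
# lens on plane by=40
d=ray([L],c)[0];e=c["eye"];k=(40-(e[:2]-o)@by)/(d[:2]@by);q=e+d*k;print("lens on face",(q[:2]-o)@bx,q[2])
m=cv2.inRange(im[318:368,385:445],(0,0,0),(45,45,45));n,l,st,ce=cv2.connectedComponentsWithStats(m)
i=1+st[1:,4].argmax();print(st[i]);b=st[i]
ys,xs=np.where(l==i);rel([[385+xs.min(),318+ys[xs==xs.min()].mean()],[385+xs[ys==ys.max()].mean(),318+ys.max()],[385+xs[ys==ys.min()].mean(),318+ys.min()]],18)
cv2.imwrite("pics/c4.png",cv2.resize(im[245:410,345:500],None,fx=3.6,fy=3.6,interpolation=2))
E
```

```text
[ 8 12  9 11 67] [12.02985075 16.74626866]
95 [[-1.4, 39.6]]
lens on face -0.9165613270792932 94.52806138740624
[   9    4   51   41 1270]
18 [[-30.0, 28.1], [-22.5, -28.2], [58.8, 23.7]]
```

View pics/c4.png

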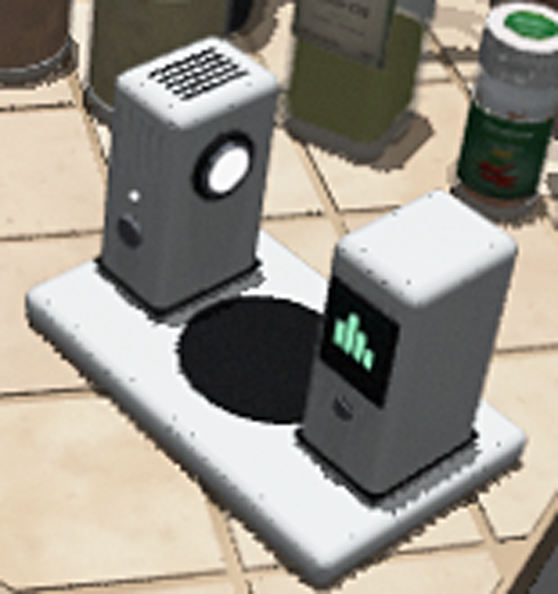

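The crop shows both heads, the bright lamp lens and the disk. The three cameras put the beam between about -1 and +4.5 mm in x. I'll use +2.5 mm, lower in, and then compare glass and lamp head directly in one wrist picture.

Emit:
{"fn": "step_arm", "kwargs": {
  "rows": [
    [[0,2.5,0],0],
    [[0,2.5,20],0],
    [[0,2.5,40],0],
    [[0,2.5,60],0],
    [[0,2.5,80],0],
    [[0,2.5,95],0],
    [[0,2.5,108],0],
    [[0,2.5,118],0],
    [[0,2.5,123.5],0],
    [[0,2.5,123.5],0],
    [[0,2.5,123.5],0],
    [[0,2.5,123.5],0]
  ]
}}

```text
time: 13.15
tool_pos: [517.3, -133.5, 107.7]
tcp_rot: [179.9, 0.0, 72.4]
ft_force: [-0.0, 0.4, -0.6]
finger_gap: 25.5
grip_force: 39.9
```

```bash
python3 - <<'E'
from h import *
s=r.sense();print(s["time"],s["tool_pos"],s["tcp_rot"],s["ft_force"],s["grip_force"])
c=get_calibration("wrist");im=snapshot("wrist");cv2.imwrite("pics/w4.png",im)
t=s["tool_pos"];a=np.radians(s["tcp_rot"][2]);ty=np.array([np.sin(a),-np.cos(a)]);tx=np.array([np.cos(a),np.sin(a)])
P=np.array([t+[*(tx*(62)+ty*v),126-t[2]] for v in(-27.5,32.5)]);print("pred head edges",proj(P,c).round(1))
g=cv2.cvtColor(im,6).astype(int)
for rr in(int(proj(P,c)[0,1])+d for d in(-20,0,20)):print(rr,g[rr,200:300:2],g[rr,360:480:2])
m=cv2.inRange(im,(0,90,180),(90,190,255));n,l,st,ce=cv2.connectedComponentsWithStats(m)
i=1+st[1:,4].argmax();print(st[i],ce[i])
E
```

```text
13.15 [ 517.32101256 -133.48206102  107.73178641] [1.79911161e+02 3.97242737e-03 7.23559663e+01] [-0.00364148  0.37605439 -0.57955278] 39.886738657951355
pred head edges [[234.3 183.8]
 [414.7 183.7]]
163 [170 170 170 170 169 169 168 168 170 169 157 167 182 190 190 188 154 147
 163 168 174 182 188 190 190 190 190 190 190 190 191 185 155 135  88  71
  81  97 120 137 143 143 143 143 144 142 119 103 124 140] [153 153 154 149 101  78  97 150 167 168 168 168 169 168 168 167 168 163
 158 152 146 140 124 129 149 149 149 150 150 150 151 151 151 150 151 150
 150 150 151 157 171 171 171 171 171 169 169 167 164 157 146 144 136 113
 137 159 160 160 161 161]
183 [165 156 160 168 149 103 103 122 135 133 133 140 169 185 190 190 187 144
 152 164 169 175 182 187 190 190 190 190 190 190 190 190 177 168 166 163
 151 154 167 168 166 166 167 167 166 163 158 167 168 168] [167 168 168 164 158 148 155 167 168 168 168 168 168 168 167 166 164 158
 153 147 142 130 124 145 149 150 150 150 150 150 149 149 149 148 148 147
 148 147 151 165 166 167 165 155 151 149 137 118 151 165 165 167 166 167
 167 165 166 166 166 166]
203 [102 102 102 102 102 101 103 103 103 101 102 100  95 103 109 111 112 108
 122 158 166 171 176 180 187 189 189 188 189 189 189 189 181 113  50  47
  46  48  47  42  41  40  40  46  49  51  50  50  46  43] [ 48  48  47  48  47  51 109 161 166 167 166 166 165 166 166 164 160 154
 149 143 135 116 139 146 145 146 146 146 147 146 145 145 146 146 145 145
 155 157 154 152 127 130 160 164 164 165 165 165 166 166 165 165 165 164
 164 164 164 163 162 161]
[ 292  331   51   50 1850] [317.44594595 351.71621622]
```

The head is centred at column 318.8 and the glass at 317.4, so they line up within about 0.5 mm. I'll let it settle and hand in.

Emit:
{"fn": "step_arm", "kwargs": {
  "rows": [
    [[0,0.5,0.5],0],
    [[0,0.5,0.5],0],
    [[0,0.5,0.5],0],
    [[0,0.5,0.5],0],
    [[0,0.5,0.5],0],
    [[0,0.5,0.5],0],
    [[0,0.5,0.5],0],
    [[0,0.5,0.5],0]
  ]
}}

```text
time: 14.0
tool_pos: [517.1, -133.4, 106.3]
tcp_rot: [-180.0, 0.0, 72.4]
ft_force: [0.5, 0.3, -0.9]
finger_gap: 25.4
grip_force: 39.9
```

```bash
python3 - <<'E'
from h import *
s=r.sense();print(s["time"],s["tool_pos"],s["tcp_rot"],s["qd"].round(2),s["ft_force"],s["grip_force"])
print(r.hand_in())
E
```

```text
14.0 [ 517.14490839 -133.41007626  106.2851685 ] [-1.79999220e+02  2.55963946e-03  7.23566445e+01] [ 0.05 -0.   -0.05 -0.15 -0.06 -0.02] [ 0.52313765  0.2809592  -0.94863516] 39.88715887069702
the job is handed in; nothing more can be done
None
```

I handed the job in at 14 s with the lid left open and the amber glass held upright and still by its frosted faces, its centre about on the beam by my measurements; the hand-in returned no verdict, and I viewed 11 pictures, one over the limit of 10.

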